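# Weigh and label a jar on the counter scale

## Robot

A 7-joint arm with a two-finger parallel gripper is mounted at the origin on the work surface. World frame = base frame: x ahead of the robot, y to its left, z up, the work surface at z = 0. Lengths are in m, angles in rad, forces in N, time in s.
With the tool pointing down it reaches from about 0.425 to 1.025 m from the base axis. Payload 9.4 kg.
Tool frame: the origin (TCP) lies midway between the tips of the shut fingers; the grasp point (between the pads) lies 19 mm behind it (env.grip_point_offset is the distance from the TCP to the grasp point, in m); z points along the fingers, y is the line along which they close (so a half turn about z gives the same grasp; the last joint's range is limited). The gripper opens to 93 mm and grips with 3 to 60 N. Pads are 15 mm wide; open, the fingers measure 128 mm over their backs; the gripper's body (75 mm by 188 mm) begins 65 mm behind the grasp point.
Start: joints at [-1.288, 0.599, -0.003, 1.599, 0.002, 0.943, -0.08], TCP at [0.255, 0.679, 0.219] pointing down, gripper open.
Joint ranges: [-2.57, 2.57], [-0.35, 1.97], [-1.29, 1.29], [0.11, 2.56], [-1.05, 4.19], [0.11, 1.86], [-2.63, 2.63]. Speed limits (rad/s): [2.22, 2.22, 3.01, 3.01, 3.14, 3.14, 3.14].

## Interface

Orientations are given as a unit quaternion [w, x, y, z].
In Python, from station import env gives the robot as it stands. Calls block until the motion is done:
- env.goto(position, orientation): joint-space move of the TCP to a pose.
- env.line_to(position, attitude=None, vel=0.15): straight line of the TCP; attitude=None keeps the orientation; vel is the mean speed in m/s.
- env.goto_joints(angles): joint-space move.
- env.ungrasp() and env.close(force=None): open the fingers fully, or close them until they stop; force is the grip in N (None keeps the last).
- env.hold(seconds).
- env.solve_ik(position, orientation): joint angles nearest the present ones, or None.
- env.observe(): the state.
- env.snapshot(name): name is "scene" or "top"; returns a dict with "frame" (420x560x3 uint8, red, green, blue), "camera_matrix" (3x3 intrinsics, pixels), "k1" (the pictures are not rectified: a ray, as slopes to the right and down, at radius r is drawn at 1 + k1 r^2 times it, then the intrinsics apply), "R" (3x3) and "t" (3): a world point X has camera coordinates R X + t. Camera axes: x right, y down, z forward; pixel columns grow to the right and rows downward; lengths in m; the calibration is good to about 2 mm. A picture is of the moment at which its call begins. There is no depth.
A pose or a line that the arm cannot do raises env.MotionError and nothing moves.
- env.sign_off(): hands the job in; it is judged then, once.
The state is a dict: "t": time; "q": joint angles; "dq": joint speeds; "tau": joint torques, N m; "tool_pos": TCP position; "tool_rot": TCP orientation; "force": force on the tool from outside, world axes, zero at the start; "wrist_torque": the same for the moment, N m; "finger_gap": opening from 0.0 (shut) to 1.0 (fully open); "grasp_force": force on a finger pad.
Only numpy, scipy, OpenCV 4.12 (cv2) and the standard library are available. Lean on these libraries where they do the work, as an engineer would, in place of code of your own. Each camera call takes 0.05 s, during which the arm holds its last target. There are 200 camera calls.

## Task

Weigh the short jar on the counter scale and print its label. With the pan still empty, push the round power key fully in (it stays in), then press the square zero key fully down and let it up; now stand the jar upright inside the ring marked in the middle of the pan, setting it down gently, and let go; last, press the long bar-shaped print key fully down and let it up. Never press zero with the power key out or with the jar on the pan, do not press print before the jar stands in the ring, and leave the sauce bottle, water bottle and napkin holder where they are.

Things in the scene. Friction and masses are not known exactly. Their poses are not given: they have to be found in the camera images.
- scale: White counter scale, 295 (x) x 220 (y) mm, fixed; place and yaw vary. Origin on the table under its middle; +x points from the key deck (robot's side, 55 mm above the table) to the steel pan. Three white keys in a row along y on the dark deck panel, 105 mm from the origin along -x, at y = -65, 0, +65 mm; which key is in which place varies.
- pan_mid (a point): Centre of the top of the steel pan, 80 mm above the table: middle of the thin black ring marked on it (92 mm inside diameter). 45 mm from the scale's origin along its +x; the pan is 180 (x) x 210 (y) mm. Axes as the scale's, z up.
- power_top (a point): Centre of the top face of the power key: round white cap, 34 mm diameter, top 73 mm above the table when out, moving straight down. Its dark bezel (42 mm) stands 6 mm above the deck.
- zero_top (a point): Centre of the top face of the zero key: square white cap, 30 x 30 mm, top 73 mm above the table when up, moving straight down. Dark bezel 38 x 38 mm, 6 mm high.
- print_top (a point): Centre of the top face of the print key: bar-shaped white cap, 54 mm long along the scale's y, 26 mm wide along x, top 73 mm above the table when up, moving straight down. Dark bezel 62 x 34 mm, 6 mm high.
- power (a joint): Travel of the power key in m: 0 out, 0.006 fully in. It has no return spring: it moves in against about 3.5 N and stays where it is left.
- zero (a joint): Travel of the zero key in m: 0 up, 0.006 fully down. Spring key: starts to move at 1.5 N, fully down at 5 N, springs back when let go.
- print (a joint): Travel of the print key in m: 0 up, 0.006 fully down. Spring key: starts to move at 1.5 N, fully down at 5 N, springs back when let go.
- jar_mid (a point): Centre of the jar to be weighed, half-way up (50 mm above its foot): upright round amber glass jar with a steel screw lid and a paper label, 60 mm diameter, 100 mm high, about 0.25 to 0.5 kg. Loose on the table to the left or the right of the scale; z up.
- jar: The same jar; origin at the centre of its underside.
- sauce: Red sauce squeeze bottle with a white cap, 62 mm diameter, 190 mm high, loose, standing on the other side of the scale from the jar; origin at the centre of its underside. Leave alone.
- water: Clear water bottle with a blue cap, 64 mm diameter, 200 mm high, loose, standing beyond the scale to one side; origin at the centre of its underside. Leave alone.
- napkins: Dark steel napkin holder, 110 x 110 x 105 mm, loose, standing beyond the scale to one side; origin at the centre of its underside. Leave alone.
Mind the look-alikes: they are no part of the job. Of the things that look like the jar, take the one that is farthest to the robot's left at the start.

How it is judged:
By the outcome, as a careful person would: the job done as asked, in the order asked, and still so for the second after the job is handed in, with the robot touching nothing.
It also fails if it takes over 66 s, if anything falls off the work surface, if the arm or the gripper's body presses on something with over 40 N, if the wrist force passes 120 N, or if a joint passes its speed limit or range.

## Working session

There is one attempt and no reset: what is moved stays moved. The work goes in short steps, each a Python script; the robot and the scene stay as the last script left them, time stands still between calls to the robot, and variables do not carry over. Pictures are saved under pics/ and viewed, at most 10 in all, crops included, and the job is handed in when it is done.

```bash
ls; mkdir -p pics; python3 - <<'E'
from station import env
import cv2,pickle,numpy as np
d={}
for n in("scene","top"):
    s=env.snapshot(n);d[n]=s;cv2.imwrite(f"pics/{n}0.png",s["frame"][:,:,::-1]);print(n,s["camera_matrix"],s["k1"],s["R"],s["t"], -s["R"].T@s["t"])
pickle.dump(d,open("s0.pkl","wb"))
o=env.observe();print(o["t"],o["tool_pos"],o["tool_rot"],o["finger_gap"],env.grip_point_offset)
E
```

```text
pics
scene [[447.93887079   0.         283.85771572]
 [  0.         447.93887079 208.54635958]
 [  0.           0.           1.        ]] -0.0025496300273562937 [[-0.83502417  0.55014928  0.00839077]
 [ 0.28872019  0.45110335 -0.84447997]
 [-0.46837515 -0.7027386  -0.5355214 ]] [ 0.53316116 -0.06167201  1.43148747] [1.13348157 0.74046373 0.71003777]
top [[396.55461441   0.         278.42830926]
 [  0.         396.55461441 211.36675326]
 [  0.           0.           1.        ]] -0.04415112872900002 [[-0.02157498 -0.99960505  0.01800745]
 [-0.99147403  0.0190774  -0.12890038]
 [ 0.12850594 -0.02063494 -0.99149404]] [-0.08967746  0.58174582  1.01162078] [ 0.4448518  -0.0798655   1.07961809]
0.1 [0.25510921 0.67816296 0.21785591] [-7.14103272e-05  1.78902843e-01  9.83866492e-01 -7.03246402e-04] 1.0024487633527757 0.0188
```

View pics/scene0.png

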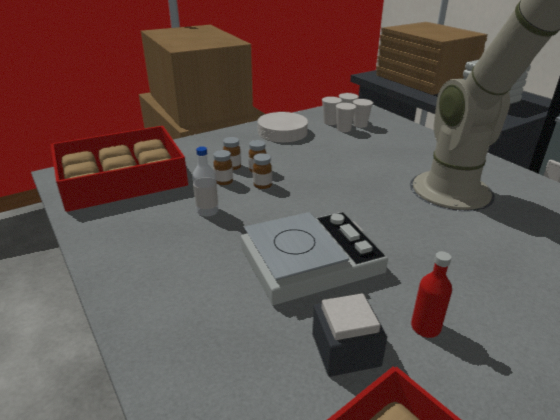

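View pics/top0.png

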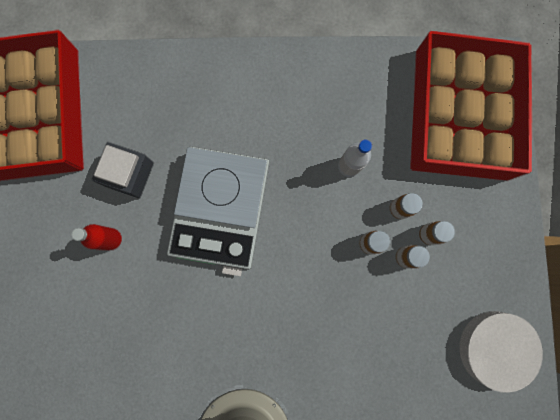

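Top view: four look-alike jars have lids at about (375,241), (407,204), (440,232) and (415,257). Image left is the robot's left, so I choose (375,241). On the scale, the square zero key is at (186,241), the print bar at (211,244) and the round power key at (236,249); the ring is at (221,187). In the scene view the jars are at (222,157), (231,144), (257,146) and (262,160), and the ring is at (295,241).

```bash
cat > h.py <<'E'
import numpy as np,cv2,pickle
def ray(s,uv):
    K=s["camera_matrix"];p=np.array([(uv[0]-K[0,2])/K[0,0],(uv[1]-K[1,2])/K[1,1]])
    u=cv2.undistortPoints(np.array([[p]]),np.eye(3),np.array([s["k1"],0,0,0.]))[0,0]
    d=s["R"].T@np.array([u[0],u[1],1]);return -s["R"].T@s["t"],d/np.linalg.norm(d)
def plane(s,uv,z):
    c,d=ray(s,uv);return c+d*(z-c[2])/d[2]
def tri(a,uva,b,uvb):
    c1,d1=ray(a,uva);c2,d2=ray(b,uvb)
    A=np.stack([d1,-d2],1);k=np.linalg.lstsq(A,c2-c1,rcond=None)[0]
    p,q=c1+k[0]*d1,c2+k[1]*d2;return (p+q)/2,np.linalg.norm(p-q)
def proj(s,X):
    x=s["R"]@X+s["t"];p=x[:2]/x[2];p=p*(1+s["k1"]*(p@p));K=s["camera_matrix"];return p*K[0,0]+K[:2,2]
def blobs(m,box,amin=20,amax=3000):
    x0,y0,x1,y1=box;n,_,st,c=cv2.connectedComponentsWithStats(m[y0:y1,x0:x1].astype(np.uint8))
    return [(c[i]+[x0,y0],int(st[i,4]),st[i,2:4]) for i in range(1,n) if amin<=st[i,4]<=amax]
E
python3 - <<'E'
from h import *
np.set_printoptions(precision=4,suppress=True)
d=pickle.load(open("s0.pkl","rb"));T,S=d["top"],d["scene"]
for n,s,p in(("top",T,[(375,241),(375,241+8),(186,241),(211,244),(221,187)]),("scene",S,[(262,159),(222,157),(337,219),(349,233),(363,247),(295,241),(275,241)])):
    print(n,[s["frame"][v,u].tolist() for u,v in p])
mt=T["frame"].min(2)
print("keys top",blobs(mt>190,(172,228,256,265)))
ms=S["frame"].min(2);print("keys scene",blobs(ms>190,(318,208,380,262)))
for n,s,b in(("top",T,(340,185,460,275)),("scene",S,(205,130,280,195))):
    f=s["frame"].astype(int);m=(f[...,2]-f[...,0]>5)&(f.min(2)>115)
    print(n,blobs(m,b))
for n,s,b in(("top",T,(195,160,248,213)),("scene",S,(268,225,322,258))):
    g=s["frame"].min(2);m=g<110
    print("ring",n,[(cv2.fitEllipse(np.argwhere(m[b[1]:b[3],b[0]:b[2]])[:,::-1].astype(np.float32)+np.float32(b[:2])))],m[b[1]:b[3],b[0]:b[2]].sum())
for uv in[(375,241),(407,204),(440,232),(415,257)]:
    X=plane(T,uv,.1);print(uv,X,proj(S,X))
cv2.imwrite("pics/crop.png",np.hstack([cv2.resize(T["frame"][185:275,350:460],(440,360),interpolation=2),cv2.resize(S["frame"][130:205,205:280],(360,360),interpolation=2)])[:,:,::-1])
E
```

```text
top [[139, 148, 153], [139, 151, 155], [162, 169, 164], [162, 168, 165], [133, 142, 148]]
scene [[125, 133, 135], [81, 87, 88], [147, 150, 147], [150, 154, 151], [150, 155, 150], [129, 136, 138], [110, 116, 118]]
keys top []
keys scene []
top [(array([412.3814, 202.6967]), 333, array([21, 20], dtype=int32)), (array([444.7434, 230.9242]), 343, array([21, 21], dtype=int32)), (array([379.7635, 240.7892]), 351, array([21, 22], dtype=int32)), (array([419.1839, 256.2701]), 348, array([21, 22], dtype=int32))]
scene [(array([230.4521, 139.4658]), 73, array([16,  6], dtype=int32)), (array([256.6892, 142.6622]), 74, array([16,  6], dtype=int32)), (array([221.061 , 153.1341]), 82, array([16,  7], dtype=int32)), (array([261.9241, 156.5316]), 79, array([15,  6], dtype=int32))]
ring top [((220.13929748535156, 186.54812622070312), (36.51066970825195, 37.55408477783203), 70.75931549072266)] 214
ring scene [((294.11248779296875, 241.42198181152344), (24.19321060180664, 40.583961486816406), 91.87947082519531)] 191
(375, 241) [ 0.4929 -0.3387  0.1   ] [263.179  157.9103]
(407, 204) [ 0.5843 -0.4252  0.1   ] [223.8896 154.5235]
(440, 232) [ 0.5118 -0.505   0.1   ] [232.5168 140.6999]
(415, 257) [ 0.451  -0.4371  0.1   ] [258.6184 143.789 ]
```

View pics/crop.png

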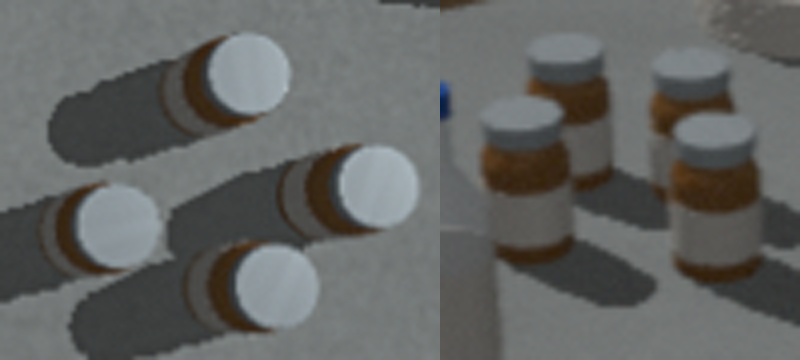

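The crop shows four alike jars, in the left half (top view) and the right half (scene view). The one with the greatest y is at top (379.8,240.8) and scene (261.9,156.5), standing upright and clear of the others by about 0.1 m.

```bash
python3 - <<'E'
from h import *
np.set_printoptions(precision=4,suppress=True)
d=pickle.load(open("s0.pkl","rb"));T,S=d["top"],d["scene"]
for uv,us in[((379.76,240.79),(261.92,156.53)),((220.14,186.55),(294.11,241.42))]:
    print(tri(T,uv,S,us),plane(T,uv,.1),plane(T,uv,.08),plane(S,us,.1),plane(S,us,.08))
for uv in((412.4,202.7),(444.7,230.9),(419.2,256.3)): print("other",plane(T,uv,.1))
kt=blobs(T["frame"].min(2)>140,(176,233,246,259),40);ks=blobs(S["frame"].min(2)>128,(325,210,376,256),15)
print(kt);print(ks)
for c,a,_ in kt: print(plane(T,c,.073),proj(S,plane(T,c,.073)))
for c,a,_ in ks: print("scene",plane(S,c,.073))
E
```

```text
(array([ 0.4922, -0.3498,  0.1003]), np.float64(0.0024668177947383186)) [ 0.4932 -0.3507  0.1   ] [ 0.4942 -0.3562  0.08  ] [ 0.4912 -0.3491  0.1   ] [ 0.4701 -0.3848  0.08  ]
(array([0.6414, 0.0471, 0.0797]), np.float64(6.293597707785114e-05)) [0.6374 0.0446 0.1   ] [0.6413 0.0471 0.08  ] [0.6572 0.0694 0.1   ] [0.6416 0.0474 0.08  ]
other [ 0.5874 -0.4393  0.1   ]
other [ 0.5143 -0.5173  0.1   ]
other [ 0.4525 -0.4478  0.1   ]
[(array([184.8425, 240.3307]), 127, array([13, 12], dtype=int32)), (array([210.0964, 244.6294]), 197, array([23, 12], dtype=int32)), (array([235.3884, 248.7025]), 121, array([12, 12], dtype=int32))]
[(array([336.541 , 216.5574]), 61, array([12,  7], dtype=int32)), (array([357.2353, 224.7647]), 17, array([9, 9], dtype=int32)), (array([349.2328, 230.2241]), 116, array([18, 13], dtype=int32)), (array([327.44, 235.36]), 25, array([7, 8], dtype=int32)), (array([362.8375, 244.8   ]), 80, array([15,  9], dtype=int32))]
[0.5059 0.1377 0.073 ] [363.0128 244.4644]
[0.4938 0.0738 0.073 ] [349.2793 229.7698]
[0.4823 0.01   0.073 ] [336.5995 216.4404]
scene [0.4828 0.0103 0.073 ]
scene [0.4626 0.0678 0.073 ]
scene [0.4952 0.0752 0.073 ]
scene [0.554  0.0632 0.073 ]
scene [0.5072 0.1385 0.073 ]
```

```bash
cat >> h.py <<'E'
from station import env
def down(phi):
    t=np.radians(phi+90)/2;return [0,np.cos(t),np.sin(t),0]
def press(xy,phi=79.6,zmin=.063,ztop=.074,stop=9.):
    env.line_to([*xy,ztop+.012],vel=.15);env.hold(.2);f0=env.observe()["force"][2];z=ztop
    env.line_to([*xy,z],vel=.05);log=[]
    while z>zmin:
        z-=.001;env.line_to([*xy,z],vel=.03);env.hold(.05);o=env.observe();f=o["force"][2]-f0
        log.append((round(z,3),round(float(o["tool_pos"][2]),4),round(float(f),1)))
        if f>stop:break
    env.line_to([*xy,.11],vel=.12);print(log,env.observe()["t"])
E
python3 - <<'E'
from h import *
o=env.observe();p=o["tool_pos"]
env.line_to([p[0],p[1],.3],vel=.25);env.close(10)
env.goto([.4825,.010,.20],down(79.6));print(env.observe()["t"],env.observe()["q"])
press([.4825,.0103])
E
```

```text
4.55 [-0.28183116  0.34203265  0.18680564  2.17003122 -0.10515355  0.63737497
  1.36941153]
[(0.073, 0.073, 0.5), (0.072, 0.072, 0.6), (0.071, 0.071, 1.5), (0.07, 0.07, 0.9), (0.069, 0.0689, 1.5), (0.068, 0.0679, 0.4), (0.067, 0.0672, 5.1), (0.066, 0.0669, 18.8)] 8.9667
```

```bash
python3 - <<'E'
from h import *
env.line_to([.5065,.1381,.11],vel=.2)
S=env.snapshot("scene");cv2.imwrite("pics/s1.png",cv2.resize(S["frame"][190:280,300:400],(800,600)[:2],interpolation=2)[:,:,::-1])
print(blobs(S["frame"].min(2)>128,(325,210,376,256),15),proj(S,np.array([.4825,.0103,.067])))
E
```

```text
[(array([336.57142857, 218.58730159]), 63, array([12,  6], dtype=int32)), (array([349.27966102, 230.21186441]), 118, array([18, 13], dtype=int32)), (array([332.42857143, 246.19642857]), 280, array([23, 25], dtype=int32)), (array([362.66666667, 244.78205128]), 78, array([14,  9], dtype=int32))] [336.45442205 218.45050924]
```

View pics/s1.png

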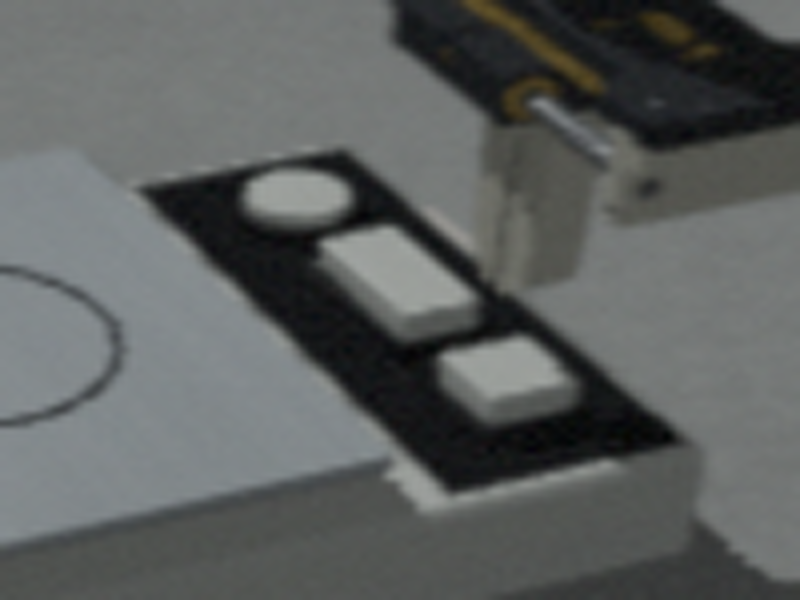

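Power is in: the cap now sits at (336.6,218.6), as predicted for 0.067 m. Next I press zero, then go to the jar.

```bash
python3 - <<'E'
from h import *
press([.5065,.1381],stop=13)
env.line_to([.5065,.1381,.25],vel=.3)
env.ungrasp()
for phi in(12,-168):
    q=env.solve_ik([.492,-.35,.2],down(phi));print(phi,q)
env.goto([.492,-.35,.2],down(12))
S=env.snapshot("scene")
print(blobs(S["frame"].min(2)>128,(325,210,376,256),15),env.observe()["t"],env.observe()["tool_pos"])
E
```

```text
[(0.073, 0.0731, 1.8), (0.072, 0.072, 1.5), (0.071, 0.071, 2.8), (0.07, 0.07, 3.1), (0.069, 0.069, 3.5), (0.068, 0.068, 4.9), (0.067, 0.0673, 10.0), (0.066, 0.0671, 21.0)] 13.6333
12 [ 0.12246236  0.53717507  0.60474912  1.92967564 -0.41711321  0.80113029
  1.16685337]
-168 [-0.13125433  0.73279823  1.11480063  1.94331199 -0.79846078  0.99451815
 -1.56590118]
[(array([336.51612903, 218.62903226]), 62, array([12,  6], dtype=int32)), (array([349.27966102, 230.21186441]), 118, array([18, 13], dtype=int32)), (array([332.20179372, 245.05829596]), 223, array([23, 25], dtype=int32)), (array([362.8375, 244.8   ]), 80, array([15,  9], dtype=int32))] 17.5583 [ 0.49290082 -0.34857517  0.19998416]
```

```bash
python3 - <<'E'
from h import *
env.line_to([.492,-.35,.11],vel=.2);f0=env.observe()["force"]
env.line_to([.492,-.35,.041],vel=.08);print(env.observe()["force"]-f0)
env.close(25);env.hold(.2);o=env.observe();print(o["finger_gap"],o["grasp_force"],o["force"]-f0)
env.line_to([.492,-.35,.09],vel=.12);env.hold(.2);o=env.observe();print(o["finger_gap"],o["grasp_force"],o["force"]-f0)
env.line_to([.492,-.35,.25],vel=.25)
print(env.solve_ik([.6414,.0471,.25],down(12)))
env.line_to([.6414,.0471,.25],vel=.25);env.hold(.2)
o=env.observe();print(o["t"],o["tool_pos"],o["grasp_force"])
d={n:env.snapshot(n) for n in("scene","top")};pickle.dump(d,open("s2.pkl","wb"))
cv2.imwrite("pics/s2.png",np.hstack([d["scene"]["frame"][100:380,200:400],d["top"]["frame"][100:380,120:320]])[:,:,::-1].repeat(2,0).repeat(2,1))
E
```

```text
[0.00586182 0.15363035 0.33686611]
0.6363535412895209 25.00090502318926 [ 1.4328387  -0.08802146  2.63127285]
0.643044745765037 24.997238843352534 [-0.3964475  -0.41612313 -3.02878697]
[-0.59426148  0.54167675  0.67422393  1.79247895 -0.40668477  0.95046914
  0.46091673]
23.6083 [0.64128264 0.04623178 0.25017331] 24.997195012983866
```

View pics/s2.png

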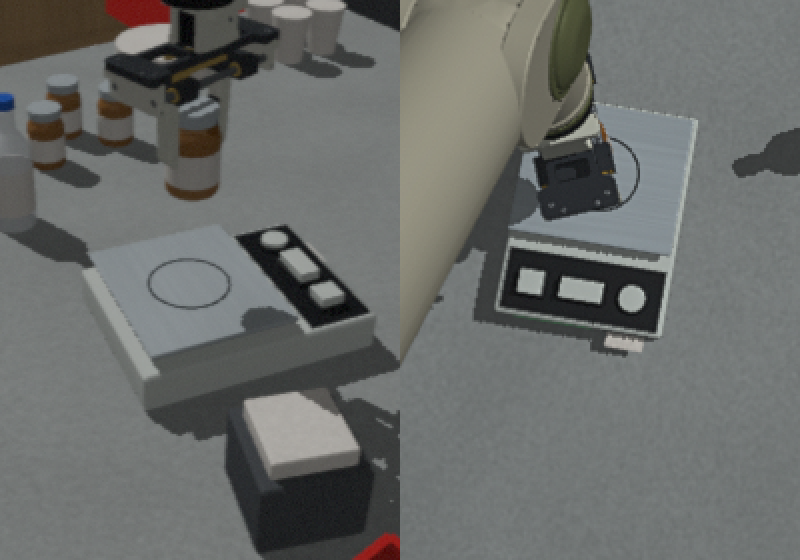

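The scene half shows the jar held upright in the fingers, at about scene px (296,180), above the pan. The ring, at (294,241), is empty and the water bottle is undisturbed. I lower it gently.

```bash
python3 - <<'E'
from h import *
P=[.6414,.0471]
env.line_to([*P,.14],vel=.15);env.line_to([*P,.1255],vel=.05);env.hold(.25)
f0=env.observe()["force"][2];z=.1255;log=[]
while z>.117:
    z-=.001;env.line_to([*P,z],vel=.02);env.hold(.08);f=env.observe()["force"][2]-f0;log.append((round(z,4),round(float(f),1)))
    if f>2.0:break
print(log,env.observe()["tool_pos"])
d={n:env.snapshot(n) for n in("scene","top")};pickle.dump(d,open("s3.pkl","wb"))
cv2.imwrite("pics/s3.png",d["scene"]["frame"][150:300,200:400,::-1].repeat(4,0).repeat(4,1))
print(env.observe()["t"])
E
```

```text
[(0.1245, 0.4), (0.1235, 0.6), (0.1225, 0.4), (0.1215, -1.4), (0.1205, 9.5)] [0.64153745 0.04706538 0.12114275]
27.05
```

View pics/s3.png

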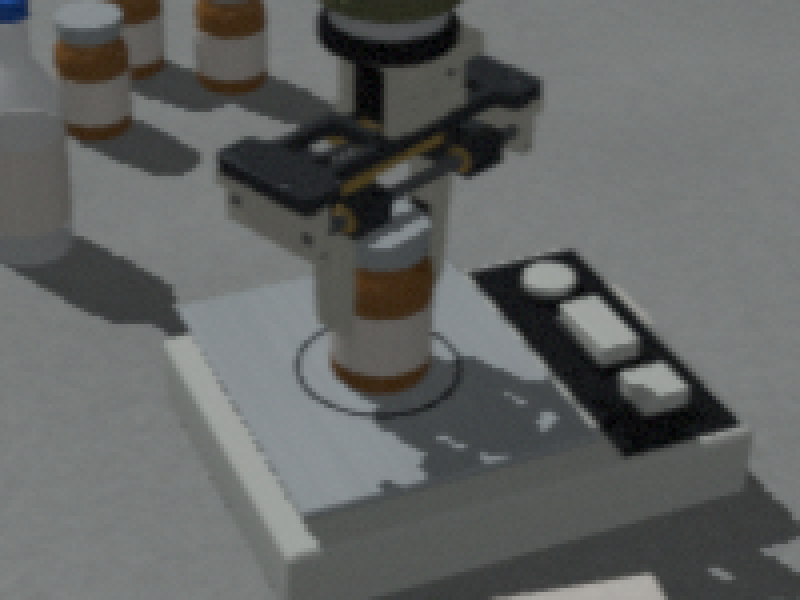

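The jar stands upright on the pan. Its foot runs from crop x 332 to 432, well inside the ring (295 to 460). Release, back off, press print.

```bash
python3 - <<'E'
from h import *
env.line_to([.6414,.0471,.1212],vel=.02)
env.ungrasp();env.hold(.2);env.line_to([.6414,.0471,.28],vel=.15)
env.goto([.4945,.0745,.26],down(79.6));env.close(10)
d={n:env.snapshot(n) for n in("scene","top")};pickle.dump(d,open("s4.pkl","wb"))
cv2.imwrite("pics/s4.png",np.hstack([d["scene"]["frame"][140:300,220:400],d["top"]["frame"][100:260,140:320]])[:,:,::-1].repeat(2,0).repeat(2,1))
print(env.observe()["t"])
E
```

```text
31.8333
```

View pics/s4.png

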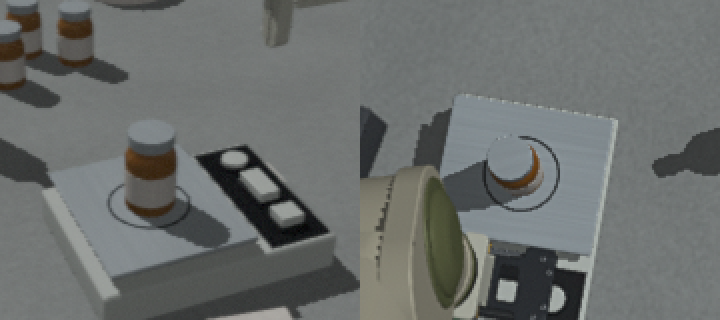

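The jar stands free and upright inside the ring in both views (scene px about (296,225)), and the power key is still in. Now print.

```bash
python3 - <<'E'
from h import *
env.line_to([.4945,.0745,.13],vel=.2)
press([.4945,.0745],stop=13)
env.line_to([.4945,.0745,.28],vel=.2);env.hold(.3)
S=env.snapshot("scene");cv2.imwrite("pics/s5.png",S["frame"][:,:,::-1])
print(blobs(S["frame"].min(2)>128,(325,210,376,256),15),env.observe()["t"])
E
```

```text
[(0.073, 0.073, 1.1), (0.072, 0.072, 2.4), (0.071, 0.071, 2.2), (0.07, 0.07, 3.6), (0.069, 0.069, 3.4), (0.068, 0.068, 3.7), (0.067, 0.0673, 10.8), (0.066, 0.067, 23.4)] 36.5833
[(array([336.57142857, 218.58730159]), 63, array([12,  6], dtype=int32)), (array([357.5       , 225.05555556]), 18, array([10, 10], dtype=int32)), (array([349.2991453 , 230.26495726]), 117, array([18, 13], dtype=int32)), (array([332.58767773, 244.68246445]), 211, array([23, 25], dtype=int32)), (array([362.8375, 244.8   ]), 80, array([15,  9], dtype=int32))] 37.9333
```

View pics/s5.png

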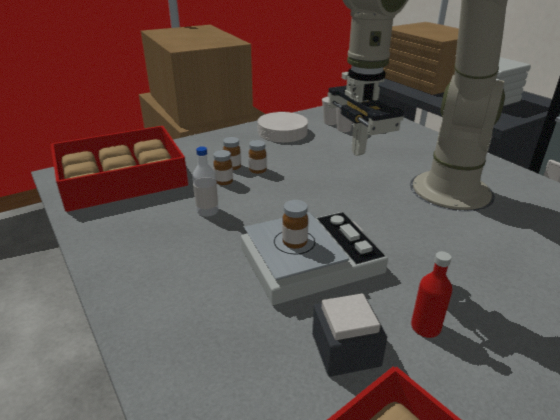

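The jar is in the ring at (295,225). Power is in at (336.6,218.6), and print and zero are back up. The sauce bottle, water bottle and napkin holder have not moved, and the arm is clear.

```bash
python3 -c "
from station import env
print(env.sign_off())"
```

```text
the job is handed in; nothing more can be done
None
```

The job is handed in at about 38 s: power pushed in, zero pressed, the jar set down upright in the ring, then print pressed, with the bottles and napkin holder left where they were.

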